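# Seat the cartridge and hold the recessed reset

## Robot

A 6-joint arm with a two-finger parallel gripper is mounted at the origin on a cart in front of the work surface, level with it; the furniture and walls round the work are solid. World frame = base frame: x ahead of the robot, y to its left, z up, the work surface at z = 0. Lengths are in m, angles in rad, forces in N, time in s.
With the tool pointing down it reaches from about 0.375 to 0.9 m from the base axis. Payload 3.1 kg.
Tool frame: the origin (TCP) lies midway between the tips of the shut fingers; the grasp point (between the pads) lies 19 mm behind it; z points along the fingers, y is the line along which they close (so a half turn about z gives the same grasp; the last joint's range is limited). The gripper opens to 87 mm and grips with 3 to 60 N. Pads are 19 mm wide; open, the fingers measure 117 mm over their backs; the gripper's body (75 mm by 190 mm) begins 51 mm behind the grasp point.
Start: joints at [-1.423, 0.527, 1.433, -0, 1.181, -0.178], TCP at [0.201, -0.592, 0.223] pointing down, gripper open.
Joint ranges: [-3.08, 3.08], [-0.75, 2.2], [0.22, 2.44], [-1.43, 4.57], [0, 2.65], [-2.85, 2.85]. Speed limits (rad/s): [2.79, 2.79, 3.14, 3.14, 3.14, 3.14].

## Interface

Orientations are given as a unit quaternion [x, y, z, w].
In Python, from rig import get_obs, cams, job gives the robot as it stands.
- The arm moves only by the tool servo_tool, never from a script. Its argument "moves" is text: rows parted by semicolons, each of 5 numbers parted by spaces: the shift along the tool's x, y, z in m, then the turn about the tool's z in degrees, then the finger opening in m, from 0 to 0.087. In form: dx dy dz spin claw; .... A call has 1 to 10 rows; each row is the pose to reach, as a shift and turn from the pose commanded when the call began, along the tool's axes at that moment; what a row does not reach only later rows make up. A row lasts 1/12 s, in which the tool goes at most 41.7 mm and 7.16 degrees, less where a joint would pass 70% of its speed; a pose out of reach is approached as far as the arm can. A call with a gripper value outside its range is refused whole. The fingers move at their own pace and stop on an object; "grip_force" is the grip in N (left out, the last holds). Time passes only in rows, so rows that repeat a pose let the fingers close. It gives the time, the measured TCP pose, the force, the opening and the grip force at its end, in the units of the state.
- get_obs(): the state, without advancing time (a new reading comes with each control period).
- cams.camera(name): name is "side" or "top"; returns the picture (384x512x3 uint8, blue, green, red); there is no depth.
- cams.camera_model(name): a dict with "fx", "fy", "cx", "cy" (pixels), "R" (3x3) and "t" (3): a world point X has camera coordinates R X + t. Camera axes: x right, y down, z forward; pixel columns grow to the right and rows downward; lengths in m; the calibration is good to about 2 mm. A picture is of the moment at which its call begins. camera_model takes no time and is no camera call.
- job.hand_in(): hands the job in; it is judged then, once.
The state is a dict: "time": time; "q": joint angles; "joint_velocities": joint speeds; "joint_torque": joint torques, N m; "position": TCP position; "tool_rot": TCP orientation; "ft_force": force on the tool from outside, world axes, zero at the start; "moment": the same for the moment, N m; "grip_width": finger opening in m; "grip_force": force on a finger pad.
Only numpy, scipy, OpenCV 4.12 (cv2) and the standard library are available. Lean on these libraries where they do the work, as an engineer would, in place of code of your own. Each camera call takes 0.05 s, during which the arm holds its last target. There are 200 camera calls.

## Task

The memory cartridge on top of the watch timing tester has been left standing a little proud: press it down until it is fully home. Then take the steel stylus from its wooden stand, reach its tip through the round hole in the tester's top and hold the reset button inside fully down for at least three seconds; finish with the gripper still holding the stylus on the pressed button. Do not press the key in the square hole, do not press reset before the cartridge is home, and leave the bottle, the screw tin and the vial where they stand.

Things in the scene. Friction and masses are not known exactly. Their poses are not given: they have to be found in the camera images.
- tester: Watch timing tester: fixed grey box, 120 mm (its x) by 150 mm (its y), flat top deck 57 mm above the bench. Origin at the centre of its underside, z up. The side with the display strip and three small studs faces its own -x (towards the robot at yaw 0). In its own frame the cartridge is centred at (-8, +32) mm, the round reset hole at (-22, -35) mm, the square hole at (+22, -35) mm.
- cartridge_top (a point): Centre of the top face of the memory cartridge, the black ribbed plate on the tester's deck: 56 mm (tester x) by 42 mm (tester y), 6 mm thick. It slides straight down by 8 mm at most; home, its plate lies flush down on the deck and this point is 63 mm above the bench. At the start it is 5 to 8 mm higher. Moves with the cartridge. It stays wherever it is pushed to.
- cartridge (a joint): How far the cartridge is pressed in, m: 0 = highest, 0.008 = fully home. Starts at 0 to 0.003. Moving it takes about 5 N of steady push (more if pushed fast), and it does not spring back.
- reset_mouth (a point): Centre of the mouth of the round hole, 13 mm in diameter, level with the tester's deck (57 mm above the bench). A straight vertical shaft goes down to the white round reset button, whose top lies 20 mm below this point when not pressed.
- reset_button_cap (a point): Centre of the top of the reset button (11 mm in diameter), moves with it.
- reset_button (a joint): Travel of the reset button, m: 0 = up, 0.005 = fully down. Sprung: starts to move at about 1.5 N, fully down at about 6 N, then rigid; springs back when let go.
- trim_mouth (a point): Centre of the mouth of the square hole (13 mm wide), 44 mm from the round one, level with the deck. A similar key lies inside; not to be pressed.
- trim_button (a joint): Travel of the key in the square hole, m: 0 = up, 0.005 = fully down.
- stand: Fixed dark wooden block, 46 mm (its x) by 90 mm (its y) by 50 mm high, with three bores in its top in a row along its y. Origin at the centre of its underside. The stylus stands in the widest bore (9 mm wide, 47 mm deep, at y = +22 mm); the other two are empty.
- stylus: Loose stylus, 40 g or so, 105 mm long, standing upright in the stand, tip down. Origin at its tip, z up along it to the handle. Steel shaft 6 mm in diameter from 0 to 45 mm; collar 20 mm in diameter from 45 to 49 mm, which rests on the stand's top; round ringed aluminium handle 14 mm in diameter from 49 to 105 mm.
- stylus_tip (a point): The tip (lowest point) of the stylus's shaft; 5 mm above the bench while it stands in the stand.
- stylus_grip (a point): Point on the stylus's axis on the handle, 78 mm above the tip: a good place to grip it from above.
- amber_bottle: Bystander: amber bottle with a pale cap, 42 mm in diameter, 69 mm high, origin at the centre of its underside.
- screw_tin: Bystander: open round metal tin, 56 mm in diameter, 15 mm high, origin at the centre of its underside.
- vial: Bystander: small pale vial with a black cap, 31 mm in diameter, 54 mm high, origin at the centre of its underside.
Not all that is in view belongs to the job. There is more than one size of the tester; the one meant has the size given above.

How it is judged:
On the way, in this order (a step that is already met when the one before it is completed fails the run):
1. the cartridge is pressed fully home (value of joint cartridge above 0.0065 m), for 0.2 s.
2. the reset button is held down with the stylus for 2.5 seconds (value of joint reset_button above 0.0035 m and distance between stylus_tip and reset_button_cap below 0.007 m and contact force between stylus and tester above 1 N and contact force between the fingers and stylus above 1 N and value of joint cartridge above 0.0065 m), for 2.5 s.
At the end, for the whole second after the job is handed in: The cartridge is home (to 1.5 mm); the reset button is down by at least 3.5 of its 5 mm, pressed by the stylus's tip (tip within 7 mm of the centre of the button's top, pushing on the tester with more than 1 N); and the fingers are still gripping the stylus (all of step 2); the arm keeps its last pose, push and grip.
It fails at once if the key in the square hole is pressed (value of joint trim_button above 0.002 m).
It fails at once if reset is pressed before the cartridge is home (value of joint reset_button above 0.002 m and value of joint cartridge below 0.0065 m).
It fails at once if a bystander is disturbed (distance of any of amber_bottle, screw_tin, vial from where it was at the start of the episode above 0.02 m or angle between any of amber_bottle, screw_tin, vial's own z axis and vertical above 0.5 rad).
It also fails if it takes over 61 s, if anything falls off the work surface, if the arm or the gripper's body presses on something with over 40 N, if the wrist force passes 120 N, or if a joint passes its speed limit or range.

## Working session

There is one attempt and no reset: what is moved stays moved. The work goes in short steps, Python scripts to look and compute and a tool call to move; the robot and the scene stay as the last step left them, time stands still between calls to the robot, and variables do not carry over. Pictures are saved under pics/ and viewed, at most 10 in all, crops included, and the job is handed in when it is done.

Besides the shell and the picture viewer there is one more tool, called after "Request:" in YAML: its name, and indented under it one key for each argument. servo_tool: Moves the arm, as the interface text tells. Its arguments: {"type":"object","properties":{"moves":{"type":"string"},"grip_force":{"type":"number"}},"required":["moves"]}

```bash
mkdir -p pics; python3 - <<'E'
from rig import get_obs,cams
import cv2
for n in("side","top"):
    cv2.imwrite(f"pics/{n}0.png",cams.camera(n)); m=cams.camera_model(n)
    print(n,m)
o=get_obs();print(o)
E
```

```text
side {'fx': 484.3754398592926, 'fy': 484.3754398592926, 'cx': 253.4597899625969, 'cy': 189.96914147597124, 'R': array([[-0.8465587 , -0.53195945,  0.01890809],
       [-0.22552405,  0.32626941, -0.91797994],
       [ 0.48215898, -0.78138813, -0.39617586]]), 't': array([0.48446567, 0.2209282 , 0.92595056])}
top {'fx': 371.83794418756963, 'fy': 371.83794418756963, 'cx': 247.44571298687129, 'cy': 193.25523073156043, 'R': array([[ 0.02172505, -0.99938212, -0.02762961],
       [-0.9932751 , -0.01843224, -0.1143015 ],
       [ 0.1137216 ,  0.02992701, -0.99306182]]), 't': array([-0.01334569,  0.60001815,  1.12609621])}
{'time': 0.1, 'q': array([-1.42249859e+00,  5.28352385e-01,  1.43374707e+00,  1.28914051e-05,
        1.18141785e+00, -1.78469406e-01]), 'joint_velocities': array([ 0.00012019, -0.00143694, -0.00371878, -0.00234539,  0.0004877 ,
        0.00066742]), 'joint_torque': array([-8.69932792e-04, -4.40987134e+01, -1.77150983e+01,  6.35385001e-02,
        5.34022122e-02, -4.69226109e-05]), 'position': array([ 0.20056653, -0.59125993,  0.22169091]), 'tool_rot': array([ 9.86682510e-01,  1.62655149e-01,  2.04771187e-05, -9.62126947e-04]), 'ft_force': array([ 0.39940097,  0.11971069, -0.18990101]), 'moment': array([-0.01017095,  0.03497507, -0.0013893 ]), 'grip_force': 0.0, 'grip_width': 0.0865418473728666}
```

View pics/side0.png

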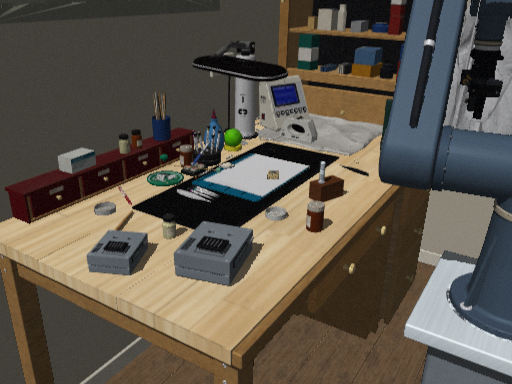

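View pics/top0.png

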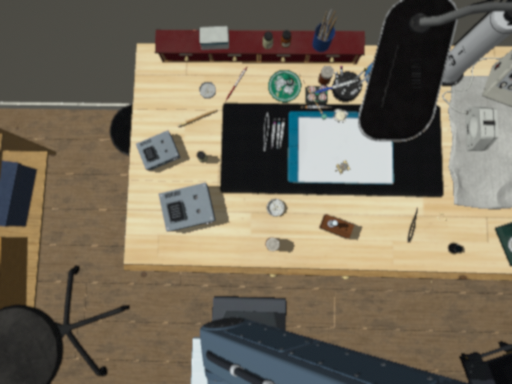

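The side view shows two testers: a small one at (118,252) and a larger one at (213,252). The stand with the stylus is at (325,187), the bottle at (315,216), the vial at (169,227) and the tin at (276,213). In the top view the testers are at (157,150) and (187,207), the stand at (337,226). I'll measure both testers and enlarge.

```bash
cat > h.py <<'E'
import numpy as np,cv2
from rig import get_obs,cams
def ray(n,u,v):
    m=cams.camera_model(n);R,t=m["R"],m["t"]
    return -R.T@t, R.T@np.array([(u-m["cx"])/m["fx"],(v-m["cy"])/m["fy"],1])
def onz(n,u,v,z):
    c,d=ray(n,u,v);return c+d*(z-c[2])/d[2]
def proj(n,X):
    m=cams.camera_model(n);p=m["R"]@np.asarray(X)+m["t"]
    return np.array([m["fx"]*p[0]/p[2]+m["cx"],m["fy"]*p[1]/p[2]+m["cy"]])
def crop(img,x,y,w,h,k):
    return cv2.resize(img[y:y+h,x:x+w],None,fx=k,fy=k,interpolation=cv2.INTER_CUBIC)
E
python3 - <<'E'
from h import *
s=cv2.imread("pics/side0.png");t=cv2.imread("pics/top0.png")
a=np.hstack([crop(t,130,125,100,112,4),crop(t,310,205,50,56,8)[:448,:400]])
cv2.imwrite("pics/t1.png",a)
a=np.hstack([crop(s,165,210,100,80,5),crop(s,300,155,50,80,5)]);cv2.imwrite("pics/s1.png",a)
E
```

```text
(no output)
```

View pics/t1.png

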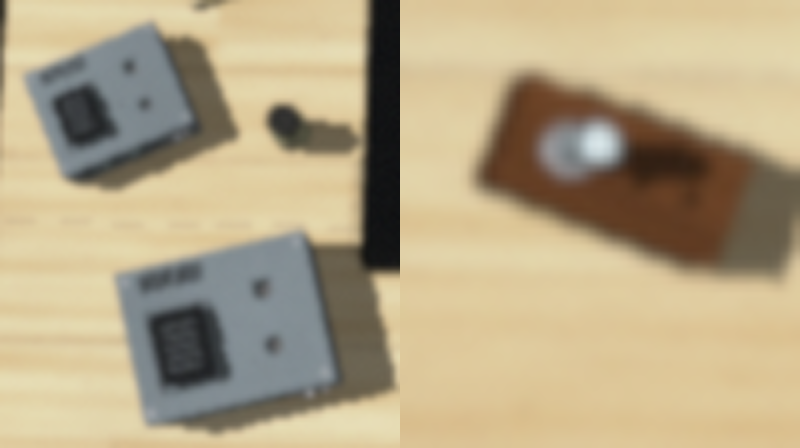

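View pics/s1.png

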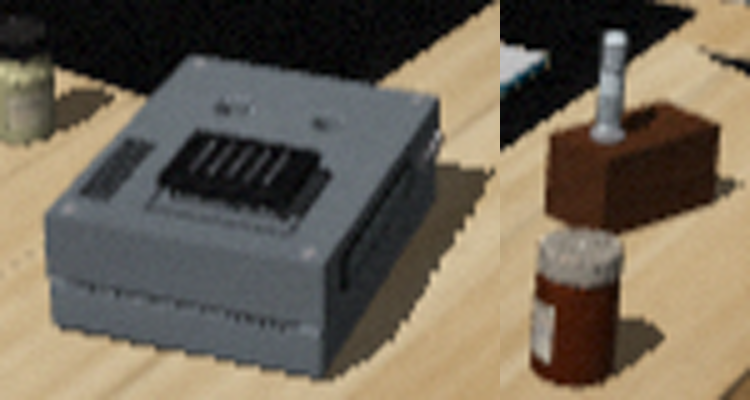

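Pixels (top view): candidates are the small tester (157,150) and the large one (187,207); the large one should be 120x150. On it the round hole (nearer the robot) is about (198,211), the square one (195.5,197), and the cartridge (176,211). The stylus handle's top is at (335,223), with the collar at (331,224).

```bash
cat >> h.py <<'E'
def tri(a,b):
    A=np.zeros((3,3));r=np.zeros(3)
    for n,p in(("top",a),("side",b)):
        c,d=ray(n,*p);d=d/np.linalg.norm(d);P=np.eye(3)-np.outer(d,d);A+=P;r+=P@c
    return np.linalg.solve(A,r)
E
python3 - <<'E'
from h import *
T=lambda x,y,k=4,ox=130,oy=125:((x+.5)/k-.5+ox,(y+.5)/k-.5+oy)
S=lambda x,y,ox=165:T(x,y,5,ox,210)
r=lambda a:np.round(a*1000,1)
tc=[T(*p) for p in((116,272),(302,234),(338,382),(150,424))]   # +x+y, +x-y, -x-y, -x+y
sc=[S(*p) for p in((48,213),(195,57),(440,97),(326,252))]
small=[T(*p) for p in((25,75),(152,24),(200,126),(68,180))]
def show(c,z):
    P=np.array([onz(n,*p,z) for n,p in c]);print(r(P[:,:2]).tolist(),"sides",r(np.linalg.norm(np.roll(P,-1,0)-P,axis=1)),"ctr",r(P.mean(0)),
     "yaw",np.degrees(np.arctan2(*((P[0]-P[3]+P[1]-P[2])[[1,0]]))),np.degrees(np.arctan2(*(-(P[1]-P[0]+P[2]-P[3])[[0,1]]*[-1,1])))) 
show([("top",p) for p in tc],.057);show([("side",p) for p in sc],.057);show([("top",p) for p in small],.045)
for a,b in zip(tc,sc): print("tri",r(tri(a,b)))
print("hole",r(onz("top",*T(272,343),.057)),r(onz("side",*S(325,123),.057)))
print("sq",r(onz("top",*T(262,288),.057)),r(onz("side",*S(237,105),.057)))
print("cart", r(onz("top",*T(182,346),.069)))
ht=T(600-400,143,8,310,205);cl=T(567-400,153,8,310,205)
hs=T(615-500,33,5,300,155);cs=T(608-500,133,5,300,155)
print("handle top",r(tri(ht,hs)),r(onz("top",*ht,.110)),r(onz("side",*hs,.110)))
print("collar",r(tri(cl,cs)),r(onz("top",*cl,.054)),r(onz("side",*cs,.054)))
E
```

```text
[[594.4, 271.7], [626.5, 129.0], [513.4, 97.6], [478.6, 240.0]] sides [146.2 117.4 146.5 120.1] ctr [553.3 184.6  57. ] yaw 15.43144427051063 13.21137997001644
[[589.5, 274.0], [624.9, 131.5], [512.0, 101.6], [480.0, 236.1]] sides [146.8 116.8 138.3 115.9] ctr [551.6 185.8  57. ] yaw 16.96601307508779 13.659511922372015
[[751.3, 355.3], [794.1, 256.0], [712.4, 214.2], [667.7, 316.5]] sides [108.1  91.8 111.6  92.2] ctr [731.4 285.5  45. ] yaw 25.974552085475455 23.483654908655325
tri [593.6 271.5  54.7]
tri [626.7 129.2  55.5]
tri [513.8  98.   54.8]
tri [478.3 239.2  59.2]
hole [542.1 149.1  57. ] [540.4 149.8  57. ]
sq [584.2 158.4  57. ] [581.6 157.9  57. ]
cart [537.7 215.4  69. ]
handle top [ 511.6 -255.6  110.1] [ 511.8 -255.5  110. ] [ 511.5 -256.   110. ]
collar [ 510.3 -255.    51.3] [ 510.1 -254.5   54. ] [ 507.8 -248.8   54. ]
```

The large tester fits: it measures 118x147 mm against the given 120x150, while the small one is about 110x92. Its pose is about (553,186) mm, yaw about 14°. The cartridge comes out near (537,215), matching the prediction, the round hole near (541,148) and the stylus at (511,-255). Next, with the gripper shut, I go above the cartridge.

Request:
servo_tool:
  moves: "0.275 -0.312 0 0 0; 0.275 -0.312 0 0 0; 0.275 -0.312 0 0 0; 0.275 -0.312 0 0 0; 0.275 -0.312 0 0 0; 0.275 -0.312 0 0 0; 0.275 -0.312 0 0 0; 0.275 -0.312 0 0 0; 0.275 -0.312 0 0 0; 0.275 -0.312 0 0 0"
  grip_force: 20

```text
time: 0.93
position: [0.361, -0.206, 0.2225]
tool_rot: [0.987, 0.162, -0.0, -0.0]
ft_force: [0.2, 0.0, 0.2]
grip_width: 0.0285
grip_force: 0.0
```

Request:
servo_tool:
  moves: "0.302 -0.343 0 0 0; 0.302 -0.343 0 0 0; 0.302 -0.343 0 0 0; 0.302 -0.343 0 0 0; 0.302 -0.343 0 0 0; 0.302 -0.343 0 0 0; 0.302 -0.343 0 0 0; 0.302 -0.343 0 0 0; 0.302 -0.343 0 0 0; 0.302 -0.343 0 0 0"

```text
time: 1.77
position: [0.5213, 0.1787, 0.2223]
tool_rot: [0.987, 0.163, -0.0, 0.0]
ft_force: [0.8, -0.9, -0.4]
grip_width: 0.0006
grip_force: 0.0
```

Request:
servo_tool:
  moves: "0 0 0 0 0; 0 0 0 0 0; 0 0 0.04 0 0; 0 0 0.08 0 0; 0 0 0.12 0 0; 0 0 0.13 0 0; 0 0 0.13 0 0; 0 0 0.13 0 0; 0 0 0.13 0 0; 0 0 0.13 0 0"

```text
time: 2.6
position: [0.5232, 0.1764, 0.095]
tool_rot: [0.987, 0.162, 0.003, 0.0]
ft_force: [0.3, -0.4, 0.2]
grip_width: 0.0006
grip_force: 0.0
```

```bash
python3 - <<'E'
from h import *
print(get_obs()["position"],get_obs()["ft_force"])
s=cams.camera("side");t=cams.camera("top");cv2.imwrite("pics/s2f.png",s);cv2.imwrite("pics/t2f.png",t)
cv2.imwrite("pics/s2.png",np.hstack([crop(s,165,180,100,110,4),crop(t,150,160,100,110,4)]))
E
```

```text
[0.52324372 0.17635588 0.09500712] [ 0.31494565 -0.38718199  0.21184979]
```

View pics/s2.png

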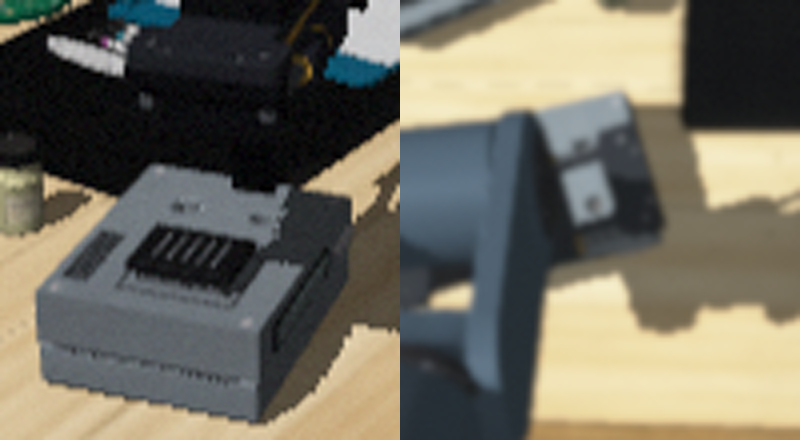

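The fingertips are at (265,180) in the side crop, some 40 mm short of the cartridge at (190,255) on the -y side, which matches the TCP reading. I shift across and go a bit lower.

Request:
servo_tool:
  moves: "0.026 -0.032 0 0 0; 0.026 -0.032 0 0 0; 0.026 -0.032 0 0 0; 0.026 -0.032 0.012 0 0; 0.026 -0.032 0.018 0 0; 0.026 -0.032 0.018 0 0; 0.026 -0.032 0.018 0 0; 0.026 -0.032 0.018 0 0"

```text
time: 3.37
position: [0.5357, 0.2147, 0.0748]
tool_rot: [0.987, 0.162, 0.0, 0.0]
ft_force: [0.0, 0.7, 0.2]
grip_width: 0.0007
grip_force: 0.0
```

Request:
servo_tool:
  moves: "0 0 0.001 0 0; 0 0 0.002 0 0; 0 0 0.003 0 0; 0 0 0.004 0 0; 0 0 0.005 0 0; 0 0 0.006 0 0; 0 0 0.007 0 0; 0 0 0.008 0 0; 0 0 0.009 0 0; 0 0 0.010 0 0"

```text
time: 4.2
position: [0.5358, 0.215, 0.0646]
tool_rot: [0.987, 0.163, 0.0, 0.0]
ft_force: [-0.6, -0.4, 4.2]
grip_width: 0.0002
grip_force: 2.4
```

Request:
servo_tool:
  moves: "0 0 0.0005 0 0; 0 0 0.001 0 0; 0 0 0.0015 0 0; 0 0 0.002 0 0; 0 0 0.0025 0 0; 0 0 0.003 0 0; 0 0 0.003 0 0; 0 0 0.003 0 0"

```text
time: 4.87
position: [0.5358, 0.2151, 0.0633]
tool_rot: [0.987, 0.163, 0.0, 0.0]
ft_force: [-3.6, -1.8, 15.3]
grip_width: 0.0007
grip_force: 7.9
```

The cartridge is home: TCP z 63.3 mm with a rigid 15 N. I lift and go to the stylus.

Request:
servo_tool:
  moves: "0 0 -0.02 0 0; 0 0 -0.06 0 0; 0 0 -0.10 0 0; 0 0 -0.12 0 0.06; -0.175 0.438 -0.12 0 0.06; -0.175 0.438 -0.12 0 0.06; -0.175 0.438 -0.12 0 0.06; -0.175 0.438 -0.12 0 0.06; -0.175 0.438 -0.12 0 0.06; -0.175 0.438 -0.12 0 0.06"

```text
time: 5.7
position: [0.5217, -0.036, 0.1809]
tool_rot: [0.987, 0.163, -0.0, -0.0]
ft_force: [1.0, 0.1, -0.0]
grip_width: 0.0391
grip_force: 0.0
```

```bash
python3 - <<'E'
from h import *
o=get_obs();print(o["position"],o["tool_rot"])
cv2.imwrite("pics/s3f.png",cams.camera("side"));cv2.imwrite("pics/t3f.png",cams.camera("top"))
E
```

```text
[ 0.52174208 -0.03604377  0.1809065 ] [ 9.86653752e-01  1.62831854e-01 -2.23248373e-04 -3.32218957e-04]
```

Request:
servo_tool:
  moves: "-0.081 0.205 0 0 0.06; -0.081 0.205 0 0 0.06; -0.081 0.205 0 0 0.06; -0.081 0.205 0 0 0.06; -0.081 0.205 0 0 0.06; -0.081 0.205 0 0 0.06; -0.081 0.205 0 0 0.06; -0.081 0.205 0 0 0.06; -0.081 0.205 0 0 0.06"

```text
time: 6.55
position: [0.5111, -0.2524, 0.1809]
tool_rot: [0.987, 0.163, -0.001, -0.001]
ft_force: [-0.7, 0.6, 0.0]
grip_width: 0.0599
grip_force: 0.0
```

```bash
python3 - <<'E'
from h import *
o=get_obs();print(o["position"],o["tool_rot"])
s=cams.camera("side");t=cams.camera("top")
cv2.imwrite("pics/s4f.png",s);cv2.imwrite("pics/t4f.png",t)
cv2.imwrite("pics/c4.png",np.vstack([np.hstack([crop(s,170,215,90,75,4),crop(t,150,175,90,75,4)]),np.hstack([crop(s,280,120,90,75,4),crop(t,300,190,90,75,4)])]))
E
```

```text
[ 0.51107041 -0.25244718  0.18086298] [ 9.86590133e-01  1.63211415e-01 -6.06967203e-04 -1.25475322e-03]
```

View pics/c4.png

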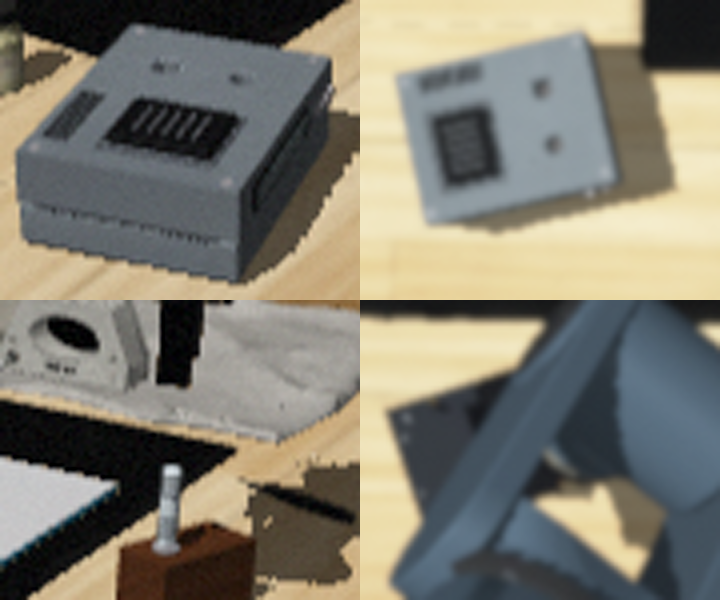

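The cartridge now lies flush (side crop (170,128)), the tester has not moved, and the fingers are above the stylus (172,470). I descend and grip.

Request:
servo_tool:
  moves: "-0.001 0.003 0.03 0 0.05; -0.001 0.003 0.06 0 0.05; -0.001 0.003 0.09 0 0.05; -0.001 0.003 0.11 0 0.05; -0.001 0.003 0.117 0 0.05; -0.001 0.003 0.117 0 0.05; -0.001 0.003 0.117 0 0; -0.001 0.003 0.117 0 0; -0.001 0.003 0.117 0 0; -0.001 0.003 0.117 0 0"
  grip_force: 40

```text
time: 7.48
position: [0.5123, -0.2584, 0.066]
tool_rot: [0.987, 0.163, 0.001, 0.001]
ft_force: [0.8, -0.9, 0.6]
grip_width: 0.0308
grip_force: 0.0
```

Request:
servo_tool:
  moves: "0 0 0 0 0; 0 0 0 0 0; 0 0 0 0 0; 0 0 0 0 0; 0 0 0 0 0; 0 0 0 0 0"

```text
time: 7.98
position: [0.5116, -0.258, 0.065]
tool_rot: [0.987, 0.163, 0.0, 0.0]
ft_force: [-0.6, -0.1, 5.5]
grip_width: 0.0133
grip_force: 40.0
```

Request:
servo_tool:
  moves: "0 0 -0.02 0 0; 0 0 -0.05 0 0; 0 0 -0.08 0 0; 0 0 -0.1 0 0; 0.158 -0.375 -0.1 0 0; 0.158 -0.375 -0.1 0 0; 0.158 -0.375 -0.1 0 0; 0.158 -0.375 -0.1 0 0; 0.158 -0.375 -0.1 0 0; 0.158 -0.375 -0.1 0 0"

```text
time: 8.82
position: [0.529, -0.0067, 0.1642]
tool_rot: [0.987, 0.162, -0.0, -0.0]
ft_force: [1.6, 0.4, -0.5]
grip_width: 0.0129
grip_force: 40.0
```

```bash
python3 - <<'E'
from h import *
o=get_obs();print(o["position"],o["tool_rot"],o["grip_width"],o["grip_force"])
E
```

```text
[ 0.52896366 -0.00668846  0.16419869] [ 9.86735858e-01  1.62333768e-01 -2.72711372e-04 -1.41153876e-04] 0.012871138067149776 39.9976502917707
```

Request:
servo_tool:
  moves: "0.061 -0.143 0 0 0; 0.061 -0.143 0 0 0; 0.061 -0.143 0 0 0; 0.061 -0.143 0 0 0; 0.061 -0.143 0 0 0; 0.061 -0.143 0 0 0; 0.061 -0.143 0 0 0; 0.061 -0.143 0.02 0 0; 0.061 -0.143 0.03 0 0; 0.061 -0.143 0.03 0 0"

```text
time: 9.65
position: [0.5393, 0.1448, 0.1322]
tool_rot: [0.987, 0.162, -0.003, -0.0]
ft_force: [-0.2, 0.4, -0.4]
grip_width: 0.0132
grip_force: 40.0
```

```bash
python3 - <<'E'
from h import *
r=lambda a:np.round(np.asarray(a)*1000,1)
o=get_obs();print(o["position"],o["tool_rot"],o["grip_width"],o["ft_force"])
s=cams.camera("side");t=cams.camera("top")
cv2.imwrite("pics/s5f.png",s);cv2.imwrite("pics/t5f.png",t)
cv2.imwrite("pics/c5.png",np.hstack([crop(s,175,180,80,100,5),crop(t,150,160,80,100,5)]))
# cartridge blob + holes, earlier clear pictures
for n,f,c in(("side","pics/s4f.png",(213,248)),("top","pics/t4f.png",(176,211))):
    g=cv2.imread(f,0);k,lab,st,ce=cv2.connectedComponentsWithStats((g<50).astype(np.uint8))
    for i in range(1,k):
        if np.hypot(*(ce[i]-c))<12: print(n,"cart px",ce[i].round(2),st[i,4],r(onz(n,*ce[i],.063)))
    G=cv2.resize(g,None,fx=4,fy=4,interpolation=cv2.INTER_CUBIC)
    for nm,p in(("round",(.541,.148,.057)),("sq",(.583,.157,.057))):
        u,v=proj(n,p).round().astype(int);w=g[v-5:v+6,u-5:u+6].astype(float)
        d=np.clip(np.median(w)-20-w,0,None);yy,xx=np.mgrid[v-5:v+6,u-5:u+6]
        q=((d*xx).sum()/d.sum(),(d*yy).sum()/d.sum());print(n,nm,np.round(q,2),r(onz(n,*q,.057)))
    print(n,"cam centre",r(ray(n,0,0)[0]))
E
```

```text
[0.53926574 0.14475482 0.13220654] [ 9.86867582e-01  1.61502446e-01 -3.04996493e-03 -1.83373138e-04] 0.01320284297991161 [-0.16132358  0.39469904 -0.35955106]
side cart px [212.85 247.04] 288 [531.3 222.5  63. ]
side round [228.44 234.41] [541.9 151.9  57. ]
side sq [209.24 231.34] [584.5 164.   57. ]
side cam centre [ 13.5 909.2 560.5]
top cart px [180.63 210.86] 35 [539.2 200.   63. ]
top cart px [170. 205.] 1 [556.4 233.3  63. ]
top cart px [171. 214.] 1 [529.1 229.   63. ]
top cart px [173.67 218.83] 6 [514.6 220.2  63. ]
top round [197.57 210.61] [541.4 149.2  57. ]
top sq [194.56 196.51] [584.5 160.1  57. ]
top cam centre [ 468.2  -36.  1186.5]
```

View pics/c5.png

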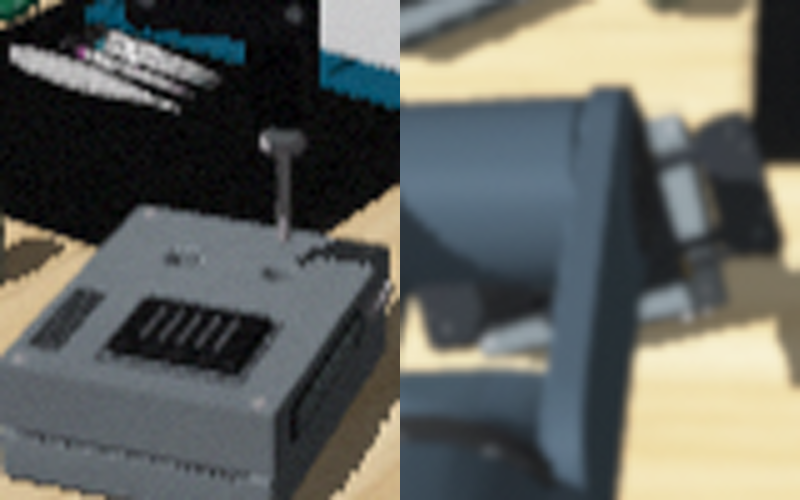

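Side crop: the stylus is upright in the grip, tip at (286,238), round hole at (274,272), square hole at (183,258). The top view of the tip is hidden by the arm. I'll pin the hole by mapping the deck's corners to the image and viewing the enlarged holes.

```bash
python3 - <<'E'
from h import *
r=lambda a:np.round(np.asarray(a)*1000,1)
T=lambda x,y,k=4,ox=130,oy=125:((x+.5)/k-.5+ox,(y+.5)/k-.5+oy)
C={"top":[T(*p) for p in((116,272),(302,234),(338,382),(150,424))],"side":[T(*p,5,165,210) for p in((48,213),(195,57),(440,97),(326,252))]}
obj=np.float32([(60,75),(60,-75),(-60,-75),(-60,75)])
out=[]
for n in("side","top"):
    H=cv2.getPerspectiveTransform(obj,np.float32(C[n]))
    m=lambda p:cv2.perspectiveTransform(np.float32([p])[None],H)[0,0]
    for nm,p in(("round",(-22,-35)),("sq",(22,-35))): print(n,nm,m(p),r(onz(n,*m(p),.057)))
    g=(cv2.imread(f"pics/{n[0]}3f.png").astype(float)+cv2.imread(f"pics/{n[0]}4f.png"))/2
    x,y=np.int32(m((0,-35)))-[18,15]
    k=10;c=crop(g.astype(np.uint8),x,y,36,28,k)
    P=lambda q:np.int32((np.array(q)-[x,y]+.5)*k)
    for a in((-22,-35),(22,-35)):
        cc=[P(m((a[0]+6.5*np.cos(w),a[1]+6.5*np.sin(w)))) for w in np.linspace(0,6.3,40)]
        cv2.polylines(c,[np.array(cc)],True,(0,0,255),1)
    for i in range(0,36,5): cv2.putText(c,str(x+i),(i*k,10),0,.35,(0,255,255))
    for i in range(0,28,5): cv2.putText(c,str(y+i),(0,i*k+5),0,.35,(0,255,255))
    out.append(c)
cv2.imwrite("pics/hole.png",np.hstack(out))
E
```

```text
side round [231.32457 234.1645 ] [537.4 147.5  57. ]
side sq [212.77405 231.24199] [578.4 159.3  57. ]
top round [198.96254 210.95866] [540.4 144.9  57. ]
top sq [195.70966 197.29672] [582.1 156.5  57. ]
```

View pics/hole.png

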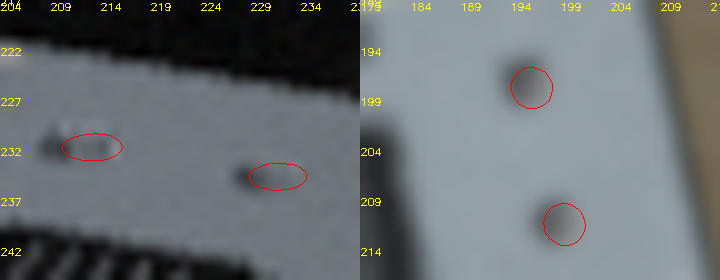

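Actual hole extents: in the side view the round hole spans about 226–232.5 at row 234.4 (centre ≈229.3), and the square ≈207–214.5. In the top view the round is centred ≈(198.2,210.8). My corner estimate is thus ~2 mm off; hole ≈ (541,147.5). I lower the tip to just above the deck and compare in the side picture.

Request:
servo_tool:
  moves: "0.0025 -0.002 0 0 0; 0.0025 -0.002 0.005 0 0; 0.0025 -0.002 0.009 0 0; 0.0025 -0.002 0.012 0 0; 0.0025 -0.002 0.012 0 0; 0.0025 -0.002 0.012 0 0; 0.0025 -0.002 0.012 0 0"

```text
time: 10.33
position: [0.5431, 0.1492, 0.1226]
tool_rot: [0.987, 0.163, 0.0, 0.0]
ft_force: [0.2, 0.3, -0.3]
grip_width: 0.0129
grip_force: 40.0
```

```bash
python3 - <<'E'
from h import *
o=get_obs();p=o["position"];print(p,o["tool_rot"],o["ft_force"])
print("tip px by calib",proj("side",p-[0,0,.060]), "hole plan px",proj("side",[.541,.1475,.057]))
g=sum(cams.camera("side").astype(float) for _ in range(4))/4
cv2.imwrite("pics/s6f.png",g.astype(np.uint8))
x,y=212,205;k=12;c=crop(g.astype(np.uint8),x,y,36,40,k)
ref=((cv2.imread("pics/s3f.png").astype(float)+cv2.imread("pics/s4f.png"))/2)
d=crop(ref.astype(np.uint8),x,y,30,40,k)
for a in(c,d):
    for i in range(0,36,4): cv2.putText(a,str(x+i),(int((i+.5)*k)-8,10),0,.35,(0,255,255)); cv2.line(a,(int((i+.5)*k),12),(int((i+.5)*k),18),(0,255,255))
    for i in range(3,40,4): cv2.putText(a,str(y+i),(0,int((i+.5)*k)+4),0,.35,(0,255,255))
cv2.imwrite("pics/near.png",np.hstack([c,d]))
E
```

```text
[0.54309407 0.14924053 0.12258065] [9.86671335e-01 1.62725763e-01 5.66694042e-05 1.22031261e-05] [ 0.23098161  0.27390658 -0.26644097]
tip px by calib [228.6938995 231.4874013] hole plan px [229.95178867 233.70746682]
```

View pics/near.png

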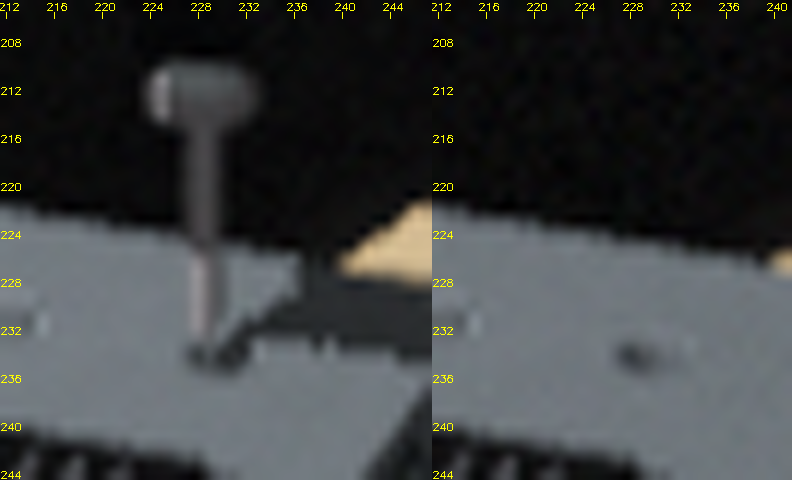

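The tip (shaft column 228.3, bottom row ~232.5 at height 62 mm) agrees with calibration to under 1 px. The hole centre (229.5,234.2) corresponds to (541,147.5), about 2.5 mm from the current position. I correct, then enter gently.

Request:
servo_tool:
  moves: "-0.0025 0.001 0 0 0; -0.0025 0.001 0 0 0; -0.0025 0.001 0.002 0 0; -0.0025 0.001 0.004 0 0; -0.0025 0.001 0.006 0 0; -0.0025 0.001 0.008 0 0; -0.0025 0.001 0.01 0 0; -0.0025 0.001 0.012 0 0; -0.0025 0.001 0.012 0 0"

```text
time: 11.28
position: [0.5406, 0.1474, 0.11]
tool_rot: [0.987, 0.163, -0.001, -0.0]
ft_force: [-0.2, -0.6, -0.4]
grip_width: 0.0133
grip_force: 40.0
```

No contact force with the tip at about 50 mm, below the deck, so it's in the hole. On down to the button.

Request:
servo_tool:
  moves: "0 0 0.002 0 0; 0 0 0.004 0 0; 0 0 0.006 0 0; 0 0 0.008 0 0; 0 0 0.01 0 0; 0 0 0.012 0 0; 0 0 0.013 0 0; 0 0 0.014 0 0; 0 0 0.015 0 0; 0 0 0.015 0 0"

```text
time: 12.12
position: [0.5409, 0.1474, 0.0956]
tool_rot: [0.987, 0.163, -0.0, -0.0]
ft_force: [-0.9, -0.2, 2.4]
grip_width: 0.0135
grip_force: 40.0
```

Request:
servo_tool:
  moves: "0 0 0.0005 0 0; 0 0 0.001 0 0; 0 0 0.0015 0 0; 0 0 0.002 0 0; 0 0 0.0025 0 0; 0 0 0.003 0 0; 0 0 0.003 0 0; 0 0 0.003 0 0"

```text
time: 12.78
position: [0.541, 0.1475, 0.0927]
tool_rot: [0.987, 0.163, 0.0, -0.0]
ft_force: [-1.2, 0.0, 4.9]
grip_width: 0.013
grip_force: 40.0
```

Request:
servo_tool:
  moves: "0 0 0.0005 0 0; 0 0 0.001 0 0; 0 0 0.0015 0 0; 0 0 0.002 0 0; 0 0 0.002 0 0; 0 0 0.002 0 0"

```text
time: 13.28
position: [0.5412, 0.1475, 0.0916]
tool_rot: [0.987, 0.163, 0.0, 0.0]
ft_force: [-2.7, 0.0, 10.8]
grip_width: 0.0131
grip_force: 40.0
```

The button is at its rigid stop (10.8 N, TCP z 91.6 mm against 92 expected). Now I hold it for over 3 seconds.

Request:
servo_tool:
  moves: "0 0 0 0 0; 0 0 0 0 0; 0 0 0 0 0; 0 0 0 0 0; 0 0 0 0 0; 0 0 0 0 0; 0 0 0 0 0; 0 0 0 0 0; 0 0 0 0 0; 0 0 0 0 0"

```text
time: 14.12
position: [0.5412, 0.1475, 0.0916]
tool_rot: [0.987, 0.163, 0.0, 0.0]
ft_force: [-2.5, 0.4, 11.6]
grip_width: 0.0133
grip_force: 40.0
```

Request:
servo_tool:
  moves: "0 0 0 0 0; 0 0 0 0 0; 0 0 0 0 0; 0 0 0 0 0; 0 0 0 0 0; 0 0 0 0 0; 0 0 0 0 0; 0 0 0 0 0; 0 0 0 0 0; 0 0 0 0 0"

```text
time: 14.95
position: [0.5412, 0.1475, 0.0916]
tool_rot: [0.987, 0.163, 0.0, 0.0]
ft_force: [-2.3, -0.1, 11.4]
grip_width: 0.0135
grip_force: 40.0
```

Request:
servo_tool:
  moves: "0 0 0 0 0; 0 0 0 0 0; 0 0 0 0 0; 0 0 0 0 0; 0 0 0 0 0; 0 0 0 0 0; 0 0 0 0 0; 0 0 0 0 0; 0 0 0 0 0; 0 0 0 0 0"

```text
time: 15.78
position: [0.5412, 0.1475, 0.0916]
tool_rot: [0.987, 0.163, 0.0, 0.0]
ft_force: [-2.2, -0.3, 10.4]
grip_width: 0.013
grip_force: 40.0
```

Request:
servo_tool:
  moves: "0 0 0 0 0; 0 0 0 0 0; 0 0 0 0 0; 0 0 0 0 0; 0 0 0 0 0; 0 0 0 0 0; 0 0 0 0 0; 0 0 0 0 0; 0 0 0 0 0; 0 0 0 0 0"

```text
time: 16.62
position: [0.5412, 0.1475, 0.0916]
tool_rot: [0.987, 0.163, 0.0, 0.0]
ft_force: [-2.3, -0.1, 10.5]
grip_width: 0.013
grip_force: 40.0
```

Request:
servo_tool:
  moves: "0 0 0 0 0; 0 0 0 0 0; 0 0 0 0 0; 0 0 0 0 0; 0 0 0 0 0; 0 0 0 0 0; 0 0 0 0 0; 0 0 0 0 0; 0 0 0 0 0; 0 0 0 0 0"

```text
time: 17.45
position: [0.5412, 0.1475, 0.0916]
tool_rot: [0.987, 0.163, 0.0, 0.0]
ft_force: [-2.2, -0.6, 10.6]
grip_width: 0.0132
grip_force: 40.0
```

```bash
python3 -c "
from rig import job
print(job.hand_in())"
```

```text
the job is handed in; nothing more can be done
None
```

I pressed the cartridge home, held reset fully down with the stylus for just over 4 s (about 11 N, against a rigid stop), and handed the job in at about 17.5 s with the gripper still pressing; the hand-in returned no verdict.

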